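# Put the long scissors away in the craft drawer

## Task

Two pairs of scissors lie on the cardboard sheet of a craft table. Put the longer pair away in the open drawer of the small wooden unit: lay it gently flat on the drawer floor, not dropped in from a height. Leave the shorter pair where it lies, and leave the drawer open about as far as it is.

Things in the scene. Friction and masses are not known exactly. Their poses are not given: they have to be found in the camera images.
- shears_mid (a point): Longer scissors, closed, flat: steel blades, teal loops; 186 x 73 x 11 mm, about 110 g. Point: on the grip bar beside the pivot, near the centre of mass, half-way up (5.5 mm above the underside). y runs to the blade tips (tips at +104 mm, loop ends at -82 mm), z up. From y = -20 to +20 mm a straight bar 24 mm wide (along x), the place to grip. Starts on a 3 mm cardboard sheet; table z = 0.
- snips_mid (a point): The shorter pair of scissors, of the same make, same point and axes: 131 mm long, 53 mm wide over the loops, 11 mm thick. It lies on the same sheet and must stay there.
- drawer_floor (a point): Point on the open, empty drawer's floor (22 mm above the table), mid-width, 72 mm behind its front wall's inside; moves with it. x points into the unit, y across, z up. Inside width 238 mm. Uncovered from x = -72 mm to the unit's face at x = joint value - 78 mm. Above the floor: side walls 36 mm, front 46 mm, unit's top 58 mm. Front 21 mm thick, bar handle 35 mm out in front of it.
- unit_drawer0 (a joint): How far the drawer is pulled out of the unit, m: 0 shut, 0.15 to 0.18 at the start. It slides freely (about 1 N).

How it is judged:
At the end, for the whole second after the job is handed in: The longer scissors lie at rest inside the drawer, flat on its floor (within 10 degrees, their mid point less than 14 mm above it); the drawer is still open by at least 110 mm; the shorter scissors are within 30 mm of where they lay (x of shears_mid in the frame of drawer_floor between -0.075 and 0.18 m and y of shears_mid in the frame of drawer_floor between -0.119 and 0.119 m and z of shears_mid in the frame of drawer_floor between 0 and 0.014 m and angle between the z axis of shears_mid and the z axis of drawer_floor, either way round below 0.17 rad and linear speed of shears below 0.03 m/s and value of joint unit_drawer0 above 0.11 m and distance of snips_mid from where it was at the start of the episode below 0.03 m); the robot touches nothing.
It fails at once if the longer scissors are dropped or thrown into the drawer (faster than 0.8 m/s, a fall of over 30 mm, when within 30 mm of its floor) (x of shears_mid in the frame of drawer_floor between -0.075 and 0.18 m and y of shears_mid in the frame of drawer_floor between -0.119 and 0.119 m and z of shears_mid in the frame of drawer_floor below 0.03 m and linear speed of shears above 0.8 m/s).
It fails at once if the shorter scissors are moved by more than 30 mm (distance of snips_mid from where it was at the start of the episode above 0.03 m).
It also fails if it takes over 34 s, if anything falls off the work surface, if the arm or the gripper's body presses on something with over 40 N, if the wrist force passes 120 N, or if a joint passes its speed limit or range.

## Robot

A 7-joint arm with a two-finger parallel gripper is mounted at the origin on the work surface. World frame = base frame: x ahead of the robot, y to its left, z up, the work surface at z = 0. Lengths are in m, angles in rad, forces in N, time in s.
With the tool pointing down it reaches from about 0.35 to 0.9 m from the base axis. Payload 7.2 kg.
Tool frame: the origin (TCP) lies where the fingers leave the gripper's body, on its centre line; the fingertips stand 80 mm ahead of it and the grasp point (between the pads) lies 61 mm ahead of it; z points along the fingers, y is the line along which they close (so a half turn about z gives the same grasp; the last joint's range is limited). The gripper opens to 88 mm and grips with 3 to 60 N. Pads are 20 mm wide; open, the fingers measure 115 mm over their backs; the gripper's body (75 mm by 178 mm) begins 61 mm behind the grasp point.
Start: joints at [1.273, 0.411, -0.013, 1.596, 0.006, 1.134, -0.082], TCP at [0.142, -0.609, 0.303] pointing down, gripper open.
Joint ranges: [-2.95, 2.95], [-0.29, 1.99], [-1.47, 1.44], [0.14, 2.54], [-1.03, 4.17], [0.13, 1.85], [-2.86, 2.86]. Speed limits (rad/s): [2.39, 2.39, 3.01, 3.01, 3.14, 3.14, 3.14].

## Interface

Orientations are given as a rotation vector (axis times angle).
In Python, from station import * gives the robot as it stands.
- The arm moves only by the shell command python3 -m crank 'ROWS' [OPENING] [FORCE]. ROWS is text: rows parted by semicolons, each of 4 numbers parted by spaces: the shift along the world's x, y, z in m, then the turn about the world's z in rad. A call has 1 to 5 rows; each row shifts and turns the commanded pose from where the row before left it; what a row does not reach is not made up. A row lasts 1/12 s, in which the tool goes at most 41.7 mm and 7.16 degrees, less where a joint would pass 70% of its speed; a pose out of reach is approached as far as the arm can. A call is refused whole if a number of a shift passes 0.0417 or a number of a turn 0.125, either way. A call with a gripper value outside its range is refused whole. OPENING is the opening, from 0 (shut) to 1 (fully open), set as the call begins (- or left out, the last holds). The fingers move at their own pace and stop on an object; FORCE is the grip in N (left out, the last holds). Time passes only in rows, so rows that do not move let the fingers close. It gives the time, the measured TCP pose, the force, the opening and the grip force at its end, in the units of the state.
- observe(): the state, without advancing time (a new reading comes with each control period).
- snapshot(name): name is "scene" or "top" or "wrist"; returns a dict with "img" (384x512x3 uint8, red, green, blue), "intrinsics" (3x3 intrinsics, pixels), "dist_coeffs" ([k1, k2, p1, p2, k3] as OpenCV has them; the pictures are not rectified), "T" (4x4, takes a point from camera to world coordinates). Camera axes: x right, y down, z forward; pixel columns grow to the right and rows downward; lengths in m; the calibration is good to about 2 mm. A picture is of the moment at which its call begins. There is no depth.
- sign_off(): hands the job in; it is judged then, once.
The state is a dict: "time": time; "q": joint angles; "qvel": joint speeds; "joint_efforts": joint torques, N m; "eef_pos": TCP position; "orientation": TCP orientation; "wrist_force": force on the tool from outside, world axes, zero at the start; "torque": the same for the moment, N m; "finger_gap": finger opening in m; "finger_force": force on a finger pad.
Only numpy, scipy, OpenCV 4.12 (cv2) and the standard library are available. Lean on these libraries where they do the work, as an engineer would, in place of code of your own. Each camera call takes 0.05 s, during which the arm holds its last target. There are 200 camera calls.

## Working session

There is one attempt and no reset: what is moved stays moved. The work goes in short steps, Python scripts to look and compute and a shell command to move; the robot and the scene stay as the last step left them, time stands still between calls to the robot, and variables do not carry over. Pictures are saved under pics/ and viewed, at most 10 in all, crops included, and the job is handed in when it is done.

```bash
mkdir -p pics; ls
python3 - <<'E'
from station import *
import cv2,numpy as np
np.set_printoptions(precision=3,suppress=True)
for n in("scene","top"):
    s=snapshot(n);cv2.imwrite(f"pics/{n}0.png",s["img"][:,:,::-1]);print(n,s["T"],s["intrinsics"],s["dist_coeffs"])
print(observe())
E
```

```text
pics
scene [[ 0.57   0.487 -0.662  1.094]
 [ 0.822 -0.345  0.453 -0.341]
 [-0.008 -0.803 -0.597  0.5  ]
 [ 0.     0.     0.     1.   ]] [[350.941   0.    261.32 ]
 [  0.    350.941 186.462]
 [  0.      0.      1.   ]] [-0.05  0.    0.    0.    0.  ]
top [[ 0.01  -0.991  0.135  0.456]
 [-1.    -0.013 -0.019  0.001]
 [ 0.02  -0.135 -0.991  1.114]
 [ 0.     0.     0.     1.   ]] [[449.793   0.    256.237]
 [  0.    449.793 197.967]
 [  0.      0.      1.   ]] [-0.086  0.     0.     0.     0.   ]
{'time': 0.1, 'q': array([ 1.273,  0.412, -0.013,  1.597,  0.006,  1.134, -0.082]), 'qvel': array([-0.003, -0.003,  0.   , -0.002, -0.001,  0.001,  0.001]), 'joint_efforts': array([  0.004, -58.91 ,   0.645, -29.171,  -0.054,   0.014,   0.   ]), 'eef_pos': array([ 0.142, -0.608,  0.302]), 'orientation': array([-3.119, -0.36 ,  0.   ]), 'wrist_force': array([ 0.413, -0.33 ,  1.104]), 'torque': array([0.012, 0.031, 0.014]), 'finger_force': 0.0, 'finger_gap': 0.08779590780866132}
```

View pics/scene0.png

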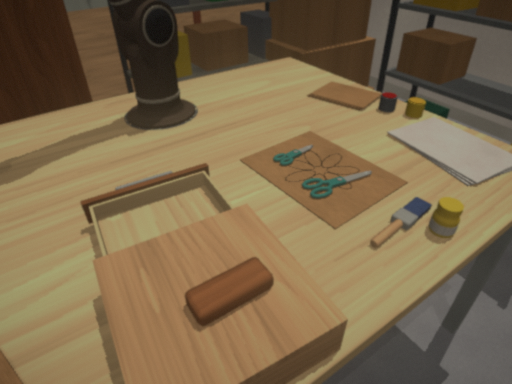

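View pics/top0.png

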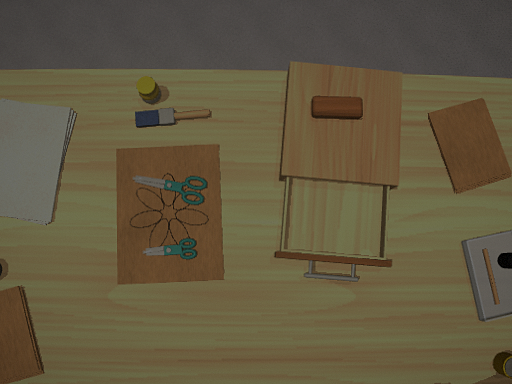

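The scene view shows the drawer on the left and both scissors on the sheet. In the top view the longer pair has its tip near px (133,179) and its loop ends near (208,190). The snips are near (172,250), and the drawer interior spans columns 288–388 and rows 180–253.

```bash
cat > h.py <<'E'
import cv2,numpy as np
from station import *
np.set_printoptions(precision=4,suppress=True)
def ray(s,px,z):
    p=cv2.undistortPoints(np.float64(px).reshape(-1,1,2),s["intrinsics"],np.float64(s["dist_coeffs"])).reshape(-1,2)
    d=np.c_[p,np.ones(len(p))]@s["T"][:3,:3].T; o=s["T"][:3,3]
    return o+d*((z-o[2])/d[:,2])[:,None]
def comps(s,m,amin):
    n,l,st,c=cv2.connectedComponentsWithStats(m.astype(np.uint8))
    return [(st[i],np.argwhere(l==i)[:,::-1]) for i in range(1,n) if st[i,4]>=amin]
def project(s,P):
    T=np.linalg.inv(s["T"]);return cv2.projectPoints(np.float64(P).reshape(-1,3),cv2.Rodrigues(T[:3,:3])[0],T[:3,3],s["intrinsics"],np.float64(s["dist_coeffs"]))[0].reshape(-1,2)
E
python3 - <<'E'
from h import *
s=snapshot("top");im=s["img"];hsv=cv2.cvtColor(im,cv2.COLOR_RGB2HSV)
teal=(hsv[...,0]>75)&(hsv[...,0]<100)&(hsv[...,1]>90)
steel=(hsv[...,1]<60)&(hsv[...,2]>80)
roi=np.zeros(teal.shape,bool);roi[150:275,122:218]=1
m=cv2.morphologyEx(((teal|steel)&roi).astype(np.uint8),cv2.MORPH_CLOSE,np.ones((3,3)))
for st,p in comps(s,m,60):
    w=ray(s,p,0.010)[:,:2]; c=w.mean(0); u=np.linalg.svd(w-c,full_matrices=False)[2][0]; u=u*np.sign(u[1])
    t=(w-c)@u; n=(w-c)@[-u[1],u[0]]; print(st,"c",c,"u",u,"ext",t.min(),t.max(),n.min(),n.max())
    tip=w[t>t.max()-.006].mean(0)
    bar=w[(t>t.max()-.124)&(t<t.max()-.084)]; print("tip",tip,"barmid",bar.mean(0), np.ptp((bar-c)@[-u[1],u[0]]))
    for a in np.arange(t.min(),t.max(),.015):
        k=(t>=a)&(t<a+.015); print("  %.3f: %.3f %.3f"%(a-t.max(),n[k].min(),n[k].max()))
print("drawer floor corners",ray(s,[[292,250],[383,256],[386,190],[291,183]],.022)[:,:2])
print("front top inside", ray(s,[[276,252],[391,259]],.068)[:,:2]); print("unit face",ray(s,[[281,179],[398,186]],.08)[:,:2])
cv2.imwrite("pics/crop1.png",np.hstack([cv2.resize(im[165:265,120:220,::-1],(400,400),interpolation=2),cv2.resize(im[170:270,290-20:390+10,::-1],None,fx=3,fy=4)[:, :390]]))
E
```

```text
[133 176  74  28 705] c [0.6335 0.1851] u [0.1833 0.9831] ext -0.07724227812712488 0.10545476402983855 -0.03439527492473993 0.034240427123816794
tip [0.6528 0.2861] barmid [0.6339 0.1862] 0.024100661664832858
  -0.183: -0.031 0.031
  -0.168: -0.034 0.034
  -0.153: -0.032 0.034
  -0.138: -0.030 0.029
  -0.123: -0.011 0.012
  -0.108: -0.012 0.011
  -0.093: -0.011 0.011
  -0.078: -0.010 0.011
  -0.063: -0.010 0.010
  -0.048: -0.009 0.009
  -0.033: -0.009 0.009
  -0.018: -0.008 0.008
  -0.003: -0.003 0.003
[143 238  54  21 535] c [0.4773 0.1799] u [-0.0869  0.9962] ext -0.05311069198424809 0.0758883445360102 -0.025024832353189363 0.024060480026643804
tip [0.4707 0.253 ] barmid [0.48   0.1511] 0.04908531237983317
  -0.129: -0.025 0.022
  -0.114: -0.025 0.024
  -0.099: -0.021 0.023
  -0.084: -0.011 0.011
  -0.069: -0.011 0.011
  -0.054: -0.010 0.010
  -0.039: -0.009 0.009
  -0.024: -0.008 0.008
  -0.009: -0.008 0.007
drawer floor corners [[ 0.4785 -0.1073]
 [ 0.4654 -0.3305]
 [ 0.6286 -0.3424]
 [ 0.6428 -0.1049]]
front top inside [[ 0.4726 -0.0656]
 [ 0.458  -0.3355]]
unit face [[ 0.642  -0.0759]
 [ 0.6294 -0.3534]]
```

View pics/crop1.png

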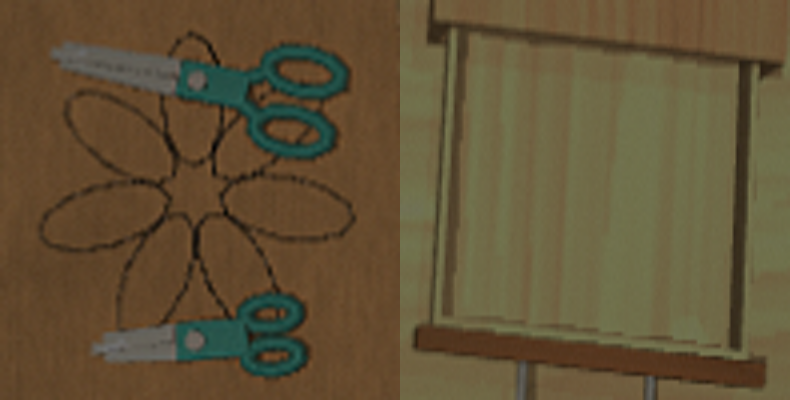

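The longer pair measures 183 mm with a 23 mm bar, so it matches. Its mid point is about (0.634, 0.186), with its axis at 79.4°. The drawer centre is about (0.553, -0.221), with the drawer turned about -2.6°. Moving above the scissors.

```bash
R='0.0205 0.033 0 0.09';
python3 -m crank '0.0205 0.033 0 0.09;0.0205 0.033 0 0.09;0.0205 0.033 0 0.09;0.0205 0.033 0 0.09;0.0205 0.033 0 0.09' 1 10
python3 -m crank '0.0205 0.033 0 0.09;0.0205 0.033 0 0.09;0.0205 0.033 0 0.09;0.0205 0.033 0 0.09;0.0205 0.033 0 0.09'
```

```text
time: 0.57
eef_pos: [0.2454, -0.4418, 0.3025]
orientation: [-2.959, -1.054, 0.0]
wrist_force: [1.0, -0.1, 1.1]
finger_gap: 0.088
finger_force: 0.0
time: 0.98
eef_pos: [0.3478, -0.2768, 0.3027]
orientation: [2.65, 1.687, -0.0]
wrist_force: [1.4, 0.2, -0.8]
finger_gap: 0.0876
finger_force: 0.0
```

```bash
python3 -m crank '0.0191 0.0309 -0.006 0.017;0.0191 0.0309 -0.006 0.017;0.0191 0.0309 -0.006 0.017;0.0191 0.0309 -0.006 0.017;0.0191 0.0309 -0.006 0.017'
python3 -m crank '0.0191 0.0309 -0.006 0.017;0.0191 0.0309 -0.006 0.017;0.0191 0.0309 -0.006 0.017;0.0191 0.0309 -0.006 0.017;0.0191 0.0309 -0.006 0.017'
python3 -m crank '0.0191 0.0309 -0.006 0.017;0.0191 0.0309 -0.006 0.017;0.0191 0.0309 -0.006 0.017;0.0191 0.0309 -0.006 0.017;0.0191 0.0309 -0.006 0.017'
python3 -m crank '0 0 0 0;0 0 0 0;0 0 0 0'
python3 - <<'E'
from h import *
s=snapshot("wrist");o=observe();print(o["eef_pos"],o["orientation"])
im=s["img"].copy();print(s["T"])
for p in project(s,[[.634,.186,.014],[.653,.288,.01],[.634+.0983*.024,.186-.0183*.024,.014]]): cv2.circle(im,tuple(int(v) for v in p),3,(255,0,0),-1);print(p)
cv2.imwrite("pics/w1.png",im[:,:,::-1])
E
```

```text
time: 1.4
eef_pos: [0.4433, -0.1225, 0.2725]
orientation: [2.579, 1.793, 0.0]
wrist_force: [0.4, -0.7, -0.5]
finger_gap: 0.0877
finger_force: 0.0
time: 1.82
eef_pos: [0.5389, 0.0319, 0.2421]
orientation: [-2.501, -1.902, 0.001]
wrist_force: [0.6, -0.7, -0.3]
finger_gap: 0.0876
finger_force: 0.0
time: 2.23
eef_pos: [0.6345, 0.1863, 0.2118]
orientation: [-2.418, -2.006, 0.001]
wrist_force: [-0.1, -0.1, 0.6]
finger_gap: 0.0879
finger_force: 0.0
time: 2.48
eef_pos: [0.6335, 0.1846, 0.2119]
orientation: [-2.418, -2.006, 0.002]
wrist_force: [-0.2, -1.4, -0.2]
finger_gap: 0.0877
finger_force: 0.0
[0.6337 0.1837 0.2124] [ 2.4188  2.004  -0.0019]
[[ 0.9824 -0.1779 -0.0563  0.648 ]
 [-0.1866 -0.9386 -0.2901  0.2654]
 [-0.0013  0.2955 -0.9553  0.2946]
 [ 0.      0.      0.      1.    ]]
[260.2043 179.7855]
[259.9138  56.7279]
[262.8778 179.7771]
```

View pics/w1.png

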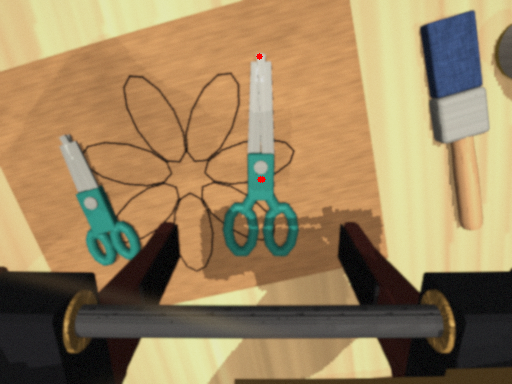

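The wrist view shows the closed scissors upright with the pivot near (261,168). My projected mid point at (260,180) lands on the bar and the jaws are centred. Descending to grip.

```bash
python3 -m crank '0 0 -0.02 0;0 0 -0.02 0;0 0 -0.02 0;0 0 -0.02 0;0 0 -0.015 0' 0.7
python3 -m crank '0 0 -0.012 0;0 0 -0.01 0;0 0 -0.006 0;0 0 -0.004 0;0 0 0 0'
python3 -m crank '0 0 0 0;0 0 0 0;0 0 0 0;0 0 0 0;0 0 0 0' 0 25
python3 -m crank '0 0 0 0;0 0 0 0;0 0 0 0;0 0 0 0;0 0 0 0'
```

```text
time: 2.95
eef_pos: [0.6336, 0.1826, 0.1167]
orientation: [2.42, 2.002, -0.002]
wrist_force: [0.2, -1.0, 0.4]
finger_gap: 0.0617
finger_force: 0.0
time: 3.37
eef_pos: [0.6338, 0.1848, 0.0853]
orientation: [-2.418, -2.005, 0.001]
wrist_force: [0.0, 0.8, 0.3]
finger_gap: 0.0611
finger_force: 0.0
time: 3.78
eef_pos: [0.634, 0.185, 0.0861]
orientation: [2.418, 2.005, 0.001]
wrist_force: [-0.7, 0.4, -0.9]
finger_gap: 0.0309
finger_force: 0.0
time: 4.2
eef_pos: [0.634, 0.185, 0.0859]
orientation: [2.418, 2.005, 0.0]
wrist_force: [0.1, -1.2, 2.6]
finger_gap: 0.0236
finger_force: 25.0
```

```bash
python3 -m crank '0 0 0.01 0;0 0 0.02 0;0 0 0.03 0;0 0 0.03 0;0 0 0.03 0'
python3 -m crank '-0.0072 -0.0347 0 0.012;-0.0072 -0.0347 0 0.012;-0.0072 -0.0347 0 0.012;-0.0072 -0.0347 0 0.012'
python3 -m crank '-0.0072 -0.0347 0 0.012;-0.0072 -0.0347 0 0.012;-0.0072 -0.0347 0 0.012;-0.0072 -0.0347 0 0.012'
python3 -m crank '-0.0072 -0.0347 0 0.012;-0.0072 -0.0347 0 0.012;-0.0072 -0.0347 0 0.012;-0.0072 -0.0347 0 0.012'
python3 -m crank '0 0 0 0;0 0 0 0;0 0 0 0;0 0 0 0'
python3 - <<'E'
from h import *
o=observe();print(o["eef_pos"],o["orientation"],o["finger_gap"],o["finger_force"])
s=snapshot("wrist");t=snapshot("scene")
cv2.imwrite("pics/w2.png",s["img"][:,:,::-1])
cv2.imwrite("pics/s2.png",cv2.resize(t["img"][100:384,40:400,::-1],None,fx=2,fy=2))
E
```

```text
time: 4.62
eef_pos: [0.6334, 0.185, 0.2071]
orientation: [-2.417, -2.006, 0.001]
wrist_force: [0.7, 0.1, -0.4]
finger_gap: 0.0235
finger_force: 25.0
time: 4.95
eef_pos: [0.6043, 0.0449, 0.2063]
orientation: [2.368, 2.064, 0.0]
wrist_force: [-0.4, -0.5, -0.7]
finger_gap: 0.0238
finger_force: 25.0
time: 5.28
eef_pos: [0.5755, -0.0943, 0.2062]
orientation: [2.318, 2.12, -0.0]
wrist_force: [1.2, -0.8, -0.4]
finger_gap: 0.0233
finger_force: 25.0
time: 5.62
eef_pos: [0.5467, -0.233, 0.2063]
orientation: [2.267, 2.175, -0.0]
wrist_force: [1.4, 0.6, 0.3]
finger_gap: 0.0238
finger_force: 25.0
time: 5.95
eef_pos: [0.5478, -0.2298, 0.206]
orientation: [-2.265, -2.176, -0.001]
wrist_force: [-0.5, 0.2, -0.8]
finger_gap: 0.0238
finger_force: 25.0
[ 0.5478 -0.2298  0.206 ] [-2.2653 -2.1764 -0.0013] 0.023761083781749244 24.951982498168945
```

View pics/w2.png

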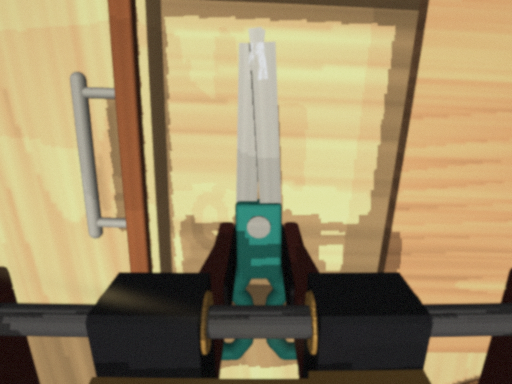

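View pics/s2.png

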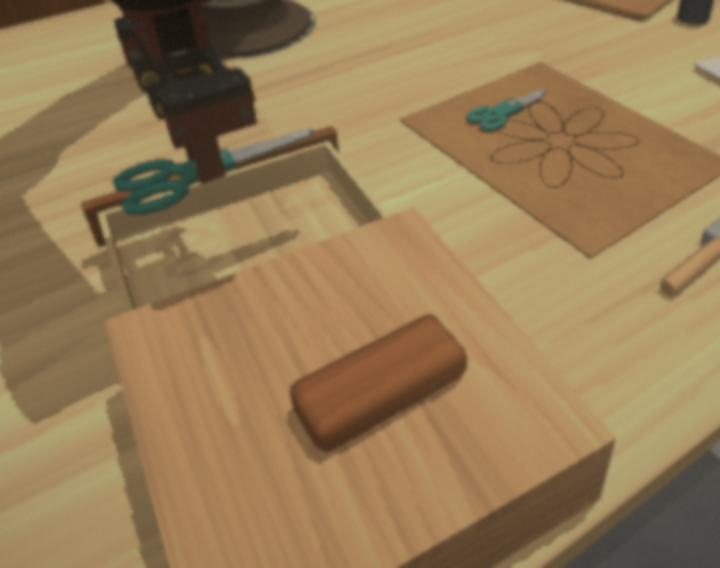

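The wrist and scene views show the scissors held level over the opening. The tip is at about (257,32) in the wrist view, between the drawer front at about col 145 and the unit's face at about col 400. The snips have not moved. Lowering.

```bash
python3 -m crank '0 0 -0.02 0;0 0 -0.02 0;0 0 -0.015 0;0 0 -0.012 0;0 0 -0.01 0'
python3 -m crank '0 0 -0.008 0;0 0 -0.006 0;0 0 -0.003 0;0 0 -0.003 0;0 0 0 0'
python3 -m crank '0 0 -0.001 0;0 0 -0.001 0;0 0 0 0'
```

```text
time: 6.47
eef_pos: [0.5476, -0.2305, 0.1277]
orientation: [-2.265, -2.176, 0.0]
wrist_force: [-0.2, -0.2, -0.2]
finger_gap: 0.0237
finger_force: 25.0
time: 6.88
eef_pos: [0.5475, -0.2315, 0.1085]
orientation: [2.268, 2.174, 0.0]
wrist_force: [0.1, -0.5, -0.4]
finger_gap: 0.0238
finger_force: 25.0
time: 7.13
eef_pos: [0.5475, -0.2316, 0.1069]
orientation: [2.267, 2.174, 0.0]
wrist_force: [-1.1, -0.4, -0.7]
finger_gap: 0.0236
finger_force: 25.0
```

```bash
python3 -m crank '0 0 -0.001 0;0 0 -0.001 0;0 0 0 0'
python3 -m crank '0 0 -0.001 0;0 0 0 0;0 0 0 0'
```

```text
time: 7.38
eef_pos: [0.5476, -0.2316, 0.1049]
orientation: [2.267, 2.174, 0.0]
wrist_force: [-0.5, -0.7, 0.8]
finger_gap: 0.0235
finger_force: 25.0
time: 7.63
eef_pos: [0.5485, -0.2316, 0.1048]
orientation: [2.266, 2.173, 0.002]
wrist_force: [0.0, 0.3, 5.8]
finger_gap: 0.0239
finger_force: 25.0
```

Contact with about 6 N, so the scissors are on the floor. Opening part way, then rising straight up.

```bash
python3 -m crank '0 0 0 0;0 0 0 0;0 0 0 0;0 0 0 0;0 0 0 0' 0.6
python3 -m crank '0 0 0.005 0;0 0 0.01 0;0 0 0.02 0;0 0 0.03 0;0 0 0.03 0'
python3 -m crank '0 0 0.03 0;0 0 0.03 0;0 0 0.03 0;-0.03 0 0 0;-0.03 0 0 0'
python3 -m crank '-0.04 0 0 0;-0.04 0 0 0;-0.02 0 0 0;0 0 0 0;0 0 0 0'
python3 - <<'E'
from h import *
t=snapshot("scene");cv2.imwrite("pics/s3.png",cv2.resize(t["img"][100:384,40:400,::-1],None,fx=2,fy=2))
E
```

```text
time: 8.05
eef_pos: [0.5473, -0.2314, 0.1035]
orientation: [-2.267, -2.174, 0.0]
wrist_force: [-0.4, 0.4, 0.0]
finger_gap: 0.0515
finger_force: 0.0
time: 8.47
eef_pos: [0.5471, -0.2311, 0.2]
orientation: [-2.266, -2.174, 0.0]
wrist_force: [-0.1, 0.1, 0.9]
finger_gap: 0.0529
finger_force: 0.0
time: 8.88
eef_pos: [0.4886, -0.2308, 0.2914]
orientation: [2.263, 2.173, 0.004]
wrist_force: [-0.1, -0.5, -0.4]
finger_gap: 0.0525
finger_force: 0.0
time: 9.3
eef_pos: [0.3869, -0.2318, 0.2899]
orientation: [2.268, 2.171, -0.001]
wrist_force: [-0.1, 0.1, 0.0]
finger_gap: 0.0527
finger_force: 0.0
```

View pics/s3.png

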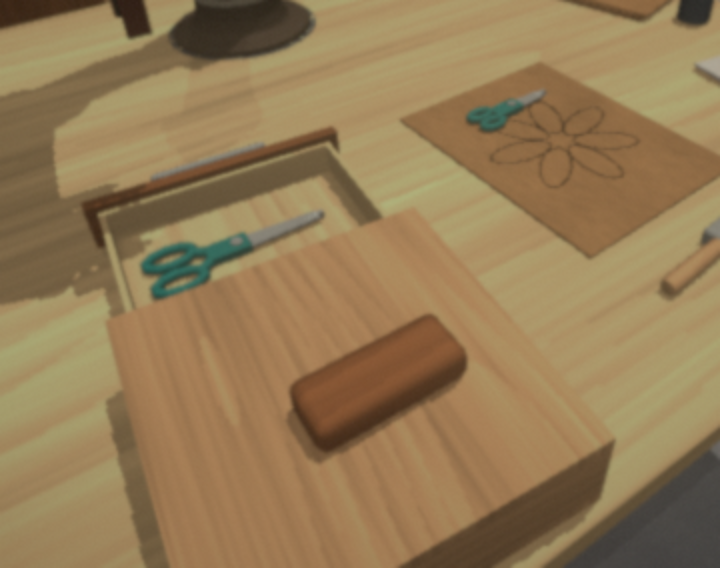

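The scissors lie flat on the drawer floor (loops near (175,270), tip near (322,214)). The drawer is still open, the snips are untouched, and the arm is clear.

```bash
python3 -c "
from station import *
print(sign_off())"
```

```text
the job is handed in; nothing more can be done
None
```

The longer scissors lie flat on the floor of the open drawer, set down gently, with the shorter pair and the drawer left as they were, and the job is handed in; sign-off returned no verdict.

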